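# Sort the leftovers of a job into the bench trays

## Robot

A 6-joint arm with a two-finger parallel gripper is mounted at the origin on a cart in front of the work surface, level with it; the furniture and walls round the work are solid. World frame = base frame: x ahead of the robot, y to its left, z up, the work surface at z = 0. Lengths are in m, angles in rad, forces in N, time in s.
With the tool pointing down it reaches from about 0.375 to 0.975 m from the base axis. Payload 3.8 kg.
Tool frame: the origin (TCP) lies midway between the tips of the shut fingers; the grasp point (between the pads) lies 19 mm behind it; z points along the fingers, y is the line along which they close (so a half turn about z gives the same grasp; the last joint's range is limited). The gripper opens to 85 mm and grips with 20 to 120 N. Pads are 22 mm wide; open, the fingers measure 114 mm over their backs; the gripper's body (76 mm by 85 mm) begins 54 mm behind the grasp point. The pads swing forward as they close: fully open they stand 13 mm farther back than shut.
Start: joints at [-1.142, 0.264, 1.604, -0, 1.274, -0.037], TCP at [0.303, -0.603, 0.231] pointing down, gripper open.
Joint ranges: [-2.63, 2.63], [-0.94, 2.18], [0.31, 2.57], [-1.31, 4.45], [0, 2.66], [-2.55, 2.55]. Speed limits (rad/s): [2.57, 2.57, 3.14, 3.14, 3.14, 3.14].

## Interface

Orientations are given as a rotation vector (axis times angle).
In Python, from workcell import bot, cams gives the robot as it stands.
- The arm moves only by the tool play_rows, never from a script. Its argument "rows" is a list of rows, each a list of 2 entries, a list of its own where there are three numbers: the shift along the tool's x, y, z scaled (see below), then the turn, a rotation vector about the tool's x, y, z scaled (see below). A call has 1 to 20 rows; each row is the pose to reach, as a shift and turn from the pose commanded when the call began, along the tool's axes at that moment; what a row does not reach only later rows make up. The controller multiplies each number of a shift by 250 mm and each number of a turn by 45 degrees. A row lasts 1/12 s, in which the tool goes at most 41.7 mm and 7.16 degrees, less where a joint would pass 70% of its speed; a pose out of reach is approached as far as the arm can. A call with a number of a shift or a turn outside -1 to 1 is refused whole. A call with a gripper value outside its range is refused whole. "claw" is the opening, from -1 (shut) to 1 (fully open), set as the call begins (left out, the last holds). The fingers move at their own pace and stop on an object; "newtons" is the grip in N (left out, the last holds). Time passes only in rows, so rows that repeat a pose let the fingers close. It gives the time, the measured TCP pose, the force, the opening and the grip force at its end, in the units of the state.
- bot.read_state(): the state, without advancing time (a new reading comes with each control period).
- cams.read_camera(name): name is "scene" or "top" or "wrist"; returns a dict with "image" (420x560x3 uint8, red, green, blue), "K" (3x3 intrinsics, pixels), "T" (4x4, takes a point from camera to world coordinates); the wrist camera has in their place "mount" (4x4, takes a point from camera to tool coordinates, whose origin is the TCP and whose axes are the flange's). Camera axes: x right, y down, z forward; pixel columns grow to the right and rows downward; lengths in m; the calibration is good to about 2 mm. A picture is of the moment at which its call begins: read the wrist's pose just before it. There is no depth.
- bot.finish_job(): hands the job in; it is judged then, once.
The state is a dict: "time": time; "q": joint angles; "joint_vel": joint speeds; "joint_torque": joint torques, N m; "tool_pos": TCP position; "tcp_rot": TCP orientation; "wrist_force": force on the tool from outside, world axes, zero at the start; "torque": the same for the moment, N m; "width": opening from 0.0 (shut) to 1.0 (fully open); "grip_force": force on a finger pad.
Only numpy, scipy, OpenCV 4.12 (cv2) and the standard library are available. Lean on these libraries where they do the work, as an engineer would, in place of code of your own. Each camera call takes 0.05 s, during which the arm holds its last target. There are 200 camera calls.

## Task

Sort the things left lying on the bench by kind: the blue screwdriver and the ring spanner go into the red tray, lying flat on its floor side by side along its long side, the wood offcut goes into the green tray, and the box of screws into the blue tray, both standing flat on the tray floor the same way up as now. Set each thing down rather than dropping it, and leave the yellow tape measure exactly where it is.

Things in the scene. Friction and masses are not known exactly. Their poses are not given: they have to be found in the camera images.
- driver: short screwdriver with a blue fluted handle, 155 mm long in all, lying flat, 0.09 kg; origin on the bench under the middle of its length, y along it from blade (-y) to handle (+y), z up. Handle from y = -20 to +78 mm, 28 mm wide, 27 mm high; the thin steel blade, 6 mm, from y = -20 to -77 mm, runs 13 mm above the underside
- driver_grip (a point): point on the screwdriver's axis in the middle of its handle, the place to grip it: 29 mm from the origin along its y and 13.5 mm above its underside; axes as the screwdriver's; the fingers close along x over 28 mm
- ring_spanner: grey steel double-ended ring spanner lying flat, 143 mm long, 9 mm high, 0.11 kg; origin in the middle of its underside, y along it, z up; the shank is 12 mm wide from y = -48 to +48 mm (grip it there across x), the ring ends 24 mm wide
- spanner_mid (a point): middle of the spanner's shank, 4.5 mm above its underside; axes as the spanner's
- offcut: plain wood offcut, 50 (its x) x 80 (its y) x 40 mm high, 0.09 kg; origin at the centre of its underside, z up; grip it across x, 50 mm
- screw_box: cardboard box of screws with a blue upper part, 61 (its x) x 91 (its y) x 46 mm high, 0.48 kg; origin at the centre of its underside, z up; grip it across x, 61 mm
- pocket_tape: yellow pocket tape measure lying flat, loose, about 75 (x) x 101 (y) x 37 mm high with its hook; origin in the middle of its underside; to be left alone
- tray_red: shallow open red tray, fixed to the bench, 150 (its x) x 180 (its y) x 25 mm high, walls and floor 4 mm thick (inside 142 x 172 mm), rim bead to 28 mm and up to 2 mm wider than the wall outside; origin at the centre of its underside on the bench, x and y along its sides, z up; for the hand tools
- tray_green: shallow open green tray, fixed to the bench, 150 (its x) x 180 (its y) x 25 mm high, walls and floor 4 mm thick (inside 142 x 172 mm), rim bead to 28 mm and up to 2 mm wider than the wall outside; origin at the centre of its underside on the bench, x and y along its sides, z up; for wood offcuts
- tray_blue: shallow open blue tray, fixed to the bench, 150 (its x) x 180 (its y) x 25 mm high, walls and floor 4 mm thick (inside 142 x 172 mm), rim bead to 28 mm and up to 2 mm wider than the wall outside; origin at the centre of its underside on the bench, x and y along its sides, z up; for screws
Not all that is in view belongs to the job. There is more than one size of the screw_box; the job needs the larger.

How it is judged:
At the end, for the whole second after the job is handed in: Each in its tray, at rest: tools within 64 mm of its middle across, 15 (driver) or 20 mm (spanner) along, 0.35 rad of its long side, level to 0.25 rad, handle axis under 22.5 and spanner middle under 13 mm up; offcut, box within 50 x 65 mm, under 10 mm up, upright to 0.12 rad; tape moved under 20 mm (x of driver in the frame of tray_red between -0.064 and 0.064 m and y of driver in the frame of tray_red between -0.015 and 0.015 m and z of driver_grip in the frame of tray_red below 0.0225 m and angle between the y axis of each of driver, ring_spanner and the y axis of tray_red, either way round below 0.35 rad and angle between driver's own y axis and vertical between 1.32 and 1.82 rad and linear speed of each of driver, ring_spanner, offcut, screw_box below 0.02 m/s and angular speed of each of driver, ring_spanner, offcut, screw_box below 0.2 rad/s and x of ring_spanner in the frame of tray_red between -0.064 and 0.064 m and y of ring_spanner in the frame of tray_red between -0.02 and 0.02 m and z of spanner_mid in the frame of tray_red below 0.013 m and angle between ring_spanner's own y axis and vertical between 1.32 and 1.82 rad and x of offcut in the frame of tray_green between -0.05 and 0.05 m and y of offcut in the frame of tray_green between -0.065 and 0.065 m and z of offcut in the frame of tray_green below 0.01 m and angle between each of offcut, screw_box's own z axis and vertical below 0.12 rad and x of screw_box in the frame of tray_blue between -0.05 and 0.05 m and y of screw_box in the frame of tray_blue between -0.065 and 0.065 m and z of screw_box in the frame of tray_blue below 0.01 m and distance of pocket_tape from where it was at the start of the episode below 0.02 m); the robot touches nothing.
It fails at once if the tape measure is pushed or picked up (moved more than 20 mm) (distance of pocket_tape from where it was at the start of the episode above 0.02 m).
It fails at once if the screwdriver is dropped or thrown (faster than 0.8 m/s with no finger on it) (linear speed of driver above 0.8 m/s and contact force between driver and the fingers below 0.01 N).
It fails at once if the spanner is dropped or thrown (faster than 0.8 m/s with no finger on it) (linear speed of ring_spanner above 0.8 m/s and contact force between ring_spanner and the fingers below 0.01 N).
It fails at once if the offcut is dropped or thrown (faster than 0.8 m/s with no finger on it) (linear speed of offcut above 0.8 m/s and contact force between offcut and the fingers below 0.01 N).
It fails at once if the box of screws is dropped or thrown (faster than 0.8 m/s with no finger on it) (linear speed of screw_box above 0.8 m/s and contact force between screw_box and the fingers below 0.01 N).
It also fails if it takes over 88 s, if anything falls off the work surface, if the arm or the gripper's body presses on something with over 40 N, if the wrist force passes 120 N, or if a joint passes its speed limit or range.

## Working session

There is one attempt and no reset: what is moved stays moved. The work goes in short steps, Python scripts to look and compute and a tool call to move; the robot and the scene stay as the last step left them, time stands still between calls to the robot, and variables do not carry over. Pictures are saved under pics/ and viewed, at most 14 in all, crops included, and the job is handed in when it is done.

Besides the shell and the picture viewer there is one more tool, called after ">>>" as a command line: name --argument value ..., lists and objects as JSON in quotes. play_rows: Moves the arm, as the interface text tells. Its arguments: {"type":"object","properties":{"rows":{"type":"array","items":{"type":"array"}},"claw":{"type":"number"},"newtons":{"type":"number"}},"required":["rows"]}

```bash
ls; mkdir -p pics
python3 - <<'E'
from workcell import bot,cams
import cv2,numpy as np
print(bot.read_state())
for n in ("scene","top"):
    c=cams.read_camera(n); cv2.imwrite(f"pics/{n}0.png",c["image"][:,:,::-1]); print(n,c["K"].round(1).tolist(),c["T"].round(3).tolist())
    np.savez(f"{n}0.npz",**c)
E
```

```text
pics
{'time': 0.0, 'q': array([-1.14189726e+00,  2.64750755e-01,  1.60539277e+00, -7.03139785e-06,
        1.27366301e+00, -3.69028727e-02]), 'joint_vel': array([-2.77726847e-05,  3.67200769e-04, -1.13815820e-03,  1.23852898e-03,
       -2.92953803e-03, -1.23919092e-04]), 'joint_torque': array([-1.49753873e-04, -5.15106046e+01, -3.67315471e+01,  1.28807546e-04,
        1.28068792e-02, -2.46646590e-05]), 'tool_pos': array([ 0.30286079, -0.60242707,  0.22995348]), 'tcp_rot': array([-3.05466020e+00, -7.24585411e-01,  6.87120702e-04]), 'wrist_force': array([-0.26765242,  0.07482775,  0.01080426]), 'torque': array([ 0.0288765 ,  0.00660864, -0.01006993]), 'grip_force': 0.0, 'width': 0.9982724986005199}
scene [[535.4, 0.0, 283.0], [0.0, 535.4, 208.4], [0.0, 0.0, 1.0]] [[-0.557, -0.594, 0.58, -0.356], [-0.83, 0.387, -0.401, 0.693], [0.014, -0.706, -0.709, 1.092], [0.0, 0.0, 0.0, 1.0]]
top [[504.7, 0.0, 282.0], [0.0, 504.7, 208.7], [0.0, 0.0, 1.0]] [[-0.027, -0.998, 0.048, 0.436], [-1.0, 0.028, 0.007, 0.071], [-0.008, -0.048, -0.999, 1.118], [0.0, 0.0, 0.0, 1.0]]
```

View pics/top0.png

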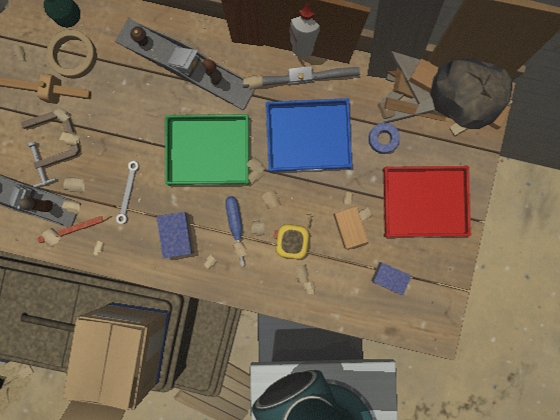

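View pics/scene0.png

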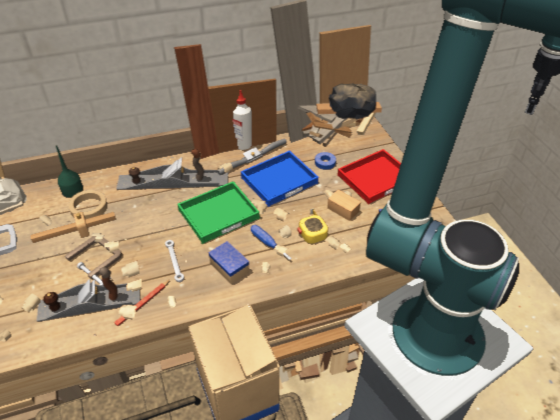

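Top view: green tray (207,150), blue tray (310,135), red tray (427,202), screwdriver (235,228), spanner (128,192), offcut (351,228), tape (293,241). There are two blue boxes, at (174,236) and (391,278). The left one is about 95 mm long and fits the 91 mm job box; the right one is about 70 mm, so it is too small. I'll confirm that in a crop along with the masks.

```bash
cat > h.py <<'E'
import numpy as np,cv2
from scipy.spatial.transform import Rotation as R
def rays(c,px,T=None):
    T=c["T"] if T is None else T
    p=np.c_[np.reshape(px,(-1,2)),np.ones(np.size(px)//2)]
    return T[:3,3],(p@np.linalg.inv(c["K"]).T)@T[:3,:3].T
def plane(c,px,z,T=None):
    o,d=rays(c,px,T); return o+d*((z-o[2])/d[:,2])[:,None]
def tri(c1,p1,c2,p2,T1=None,T2=None):
    o1,d1=rays(c1,p1,T1);o2,d2=rays(c2,p2,T2);d1,d2=d1[0],d2[0]
    s=np.linalg.lstsq(np.c_[d1,-d2],o2-o1,rcond=None)[0]
    a,b=o1+s[0]*d1,o2+s[1]*d2; return (a+b)/2,np.linalg.norm(a-b)
def blobs(img,lo,hi,amin=80,k=3):
    m=cv2.inRange(cv2.cvtColor(img,cv2.COLOR_RGB2HSV),lo,hi)
    m=cv2.morphologyEx(m,cv2.MORPH_CLOSE,np.ones((k,k)))
    cs=[c for c in cv2.findContours(m,cv2.RETR_EXTERNAL,cv2.CHAIN_APPROX_NONE)[0] if cv2.contourArea(c)>amin]
    return sorted(cs,key=cv2.contourArea)[::-1]
HSV=dict(red=((0,180,70),(6,255,255)),green=((50,120,40),(75,255,255)),blue=((106,190,60),(120,255,255)),
 navy=((108,70,40),(130,200,200)),yellow=((22,170,120),(32,255,255)),offcut=((8,90,170),(20,180,255)))
E
python3 - <<'E'
from h import *
for n in("top","scene"):
    c=dict(np.load(n+"0.npz"))
    hs=cv2.cvtColor(c["image"],cv2.COLOR_RGB2HSV)
    if n=="top":
        for p in [(427,202),(207,150),(310,135),(174,236),(391,278),(235,215),(240,250),(351,228),(345,228),(330,240),(128,192),(110,192)]: print(p,hs[p[1],p[0]])
    for k,(lo,hi) in HSV.items():
        for b in blobs(c["image"],lo,hi)[:4]:
            r=cv2.minAreaRect(b); print(n,k,cv2.contourArea(b),np.round(r[0],1),np.round(r[1],1),round(r[2],1))
c=dict(np.load("top0.npz"))["image"][:,:,::-1]
cr=[cv2.resize(c[y:y+70,x:x+95],None,fx=4.2,fy=4.2,interpolation=cv2.INTER_CUBIC) for x,y in((127,201),(343,243),(190,195),(310,195))]
cv2.imwrite("pics/crops.png",np.vstack([np.hstack(cr[:2]),np.hstack(cr[2:])]))
E
```

```text
(427, 202) [  1 192 174]
(207, 150) [ 68 138 163]
(310, 135) [109 174 173]
(174, 236) [119  46 128]
(391, 278) [126  49 126]
(235, 215) [114  86 124]
(240, 250) [ 19  79 175]
(351, 228) [ 15 119 175]
(345, 228) [ 16 119 174]
(330, 240) [ 18  94 155]
(128, 192) [ 30   8 168]
(110, 192) [ 18  84 127]
top red 5672.0 [427. 201.] [69.3 85.5] 89.1
top green 5543.0 [206.5 149.5] [69. 83.] 90.0
top navy 5652.5 [308.4 134.7] [70.7 84.1] 87.1
top navy 1091.0 [173.9 234.5] [42.1 28.6] 81.5
top navy 668.5 [383.5 137.5] [29. 29.] 90.0
top navy 598.0 [391.4 278.4] [32.2 20.8] 24.0
top offcut 735.0 [351.6 227. ] [36.4 22.1] 71.6
top offcut 139.5 [ 80.1 336.4] [12.8 31.4] 9.5
top offcut 82.5 [134.1 358.6] [ 7.4 57.2] 3.1
scene red 1915.0 [371.8 171.3] [50.9 51.6] 45.0
scene green 2623.0 [218.7 210.4] [45.8 71.4] 66.0
scene blue 2080.0 [279.6 176.9] [41.2 67. ] 65.6
scene navy 682.0 [228.2 258.3] [34.6 22.6] 45.0
scene navy 246.5 [324.5 160.5] [15. 19.] 90.0
scene navy 223.0 [262.9 236.1] [30.   9.3] 39.8
scene navy 176.0 [260.8 414.6] [ 7.4 39.9] 67.2
scene yellow 129.0 [313. 236.] [25.7 13.1] 6.8
scene offcut 34095.0 [200.2 305.2] [178.1 420.3] 76.6
scene offcut 4470.0 [ 97.6 197.5] [ 54.5 201.8] 78.7
scene offcut 1847.0 [311.3 154.4] [ 53.5 170.1] 77.3
scene offcut 426.5 [221.9 159.9] [14.4 43.4] 74.7
```

View pics/crops.png

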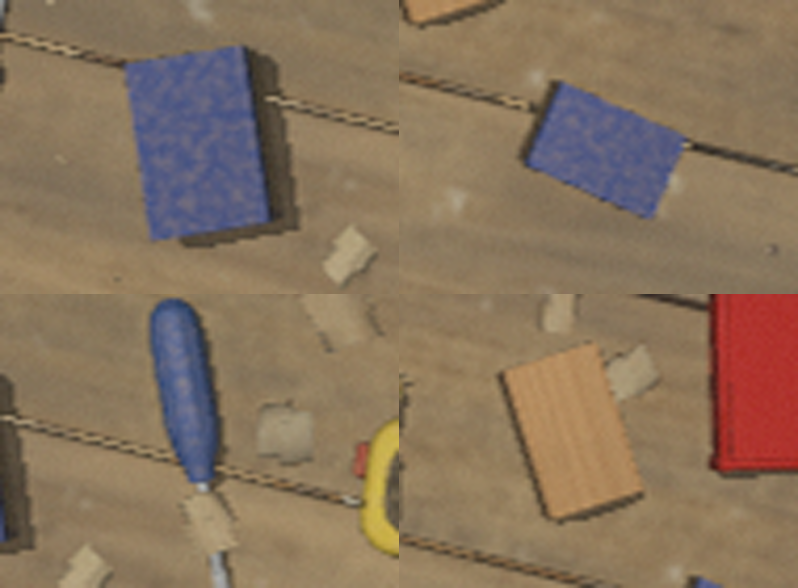

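Confirmed: the left box (174,236) measures about 28x42 px on its top face against 32x21 px for the right one, so the left is the larger. Next come coarse poses from the top view, with heights triangulated against the scene view.

Run:
```python
from h import *
t=dict(np.load("top0.npz"));s=dict(np.load("scene0.npz"))
f=lambda pts,ox,oy,px,py:(np.array(pts,float)-(ox,oy))/4.2+(px,py)-0.38
def show(n,P):
    e=np.diff(np.vstack([P,P[:1]]),axis=0)[:,:2]; print(n,"c",P.mean(0).round(4),"edges",np.linalg.norm(e,axis=1).round(3),"dir deg",np.degrees(np.arctan2(e[:,1],e[:,0])).round(1))
show("box",plane(t,f([(125,65),(243,46),(270,220),(150,240)],0,0,127,201),.046))
show("off",plane(t,f([(503,372),(598,345),(643,493),(555,520)],399,294,310,195),.040))
show("drv",plane(t,f([(178,298),(204,484)],0,294,190,195),.0135))
show("span",plane(t,[(133,165),(122,219)],.0045))
for n,k in(("red","red"),("green","green"),("blue","navy")):
    b=blobs(t["image"],*HSV[k])[0]; P=plane(t,cv2.boxPoints(cv2.minAreaRect(b)),.028); show(n,P)
for n,a,b in (("green ctr",(206.5,149.5),(218.7,210.4)),("box top",(172.9,233.5),(228.2,258.3)),("drv",(235.5,218),(262.9,236.1)),("tape",(293,241),(313,228))):
    print(n,tri(t,a,s,b))
print(plane(t,[(293,241)],.037))
```

```text
box c [0.4386 0.3098 0.046 ] edges [0.061 0.089 0.061 0.089] dir deg [ -82.4 -172.2   97.9    7.3]
off c [ 0.4432 -0.0689  0.04  ] edges [0.05  0.078 0.047 0.079] dir deg [ -75.7 -165.1  105.4   17.5]
drv c [0.472  0.1814 0.0135] edges [0.098 0.098] dir deg [-173.4    6.6]
span c [0.5359 0.4196 0.0045] edges [0.122 0.122] dir deg [167.7 -12.3]
red c [ 0.4963 -0.2351  0.028 ] edges [0.185 0.15  0.184 0.15 ] dir deg [-90.7 178.3  89.4  -1.2]
green c [0.6219 0.2389 0.028 ] edges [0.181 0.151 0.18  0.151] dir deg [-91.7 178.6  88.4  -0.9]
blue c [0.6479 0.0163 0.028 ] edges [0.184 0.155 0.182 0.155] dir deg [ -88.8 -179.1   91.3    1.4]
green ctr (array([0.62317496, 0.23982926, 0.01245484]), np.float64(0.0034087261460752603))
box top (array([0.43988991, 0.31226898, 0.03416912]), np.float64(0.003598149469109233))
drv (array([0.47271394, 0.18270945, 0.00833723]), np.float64(0.0042503117441711835))
tape (array([0.41800684, 0.05660038, 0.01609475]), np.float64(0.0012795642899274043))
[[0.41795239 0.05637381 0.037     ]]
```

```bash
cat >> h.py <<'E'
def pose(psi): return R.from_euler('z',psi+90,degrees=True)*R.from_euler('x',180,degrees=True)
def go(pos,psi,st=None,start=None):
    """scaled shift, turn to target; start=(pos,psi) or the measured state"""
    from workcell import bot
    if start: p,r=np.array(start[0]),pose(start[1])
    else: st=bot.read_state(); p,r=st["tool_pos"],R.from_rotvec(st["tcp_rot"])
    d=np.array(pos)-p
    print("shift",(r.inv().apply(d)/.25).round(3),"turn",((r.inv()*pose(psi)).as_rotvec()/(np.pi/4)).round(3),"dist %.3f"%np.linalg.norm(d))
def wrist(name):
    from workcell import bot,cams
    st=bot.read_state(); c=cams.read_camera("wrist")
    T=np.eye(4);T[:3,:3]=R.from_rotvec(st["tcp_rot"]).as_matrix();T[:3,3]=st["tool_pos"]
    c["T"]=T@c["mount"]; np.savez(name+".npz",**c); cv2.imwrite(f"pics/{name}.png",c["image"][:,:,::-1]); return c
E
python3 - <<'E'
from h import *
go((.40,-.25,.23),-70)
go((.443,-.069,.2),-74.5,start=((.40,-.25,.23),-70))
E
```

```text
shift [ 0.98  -1.085  0.003] turn [-0.003  0.     0.149] dist 0.366
shift [ 0.409 -0.622  0.12 ] turn [ 0.  -0.   0.1] dist 0.188
```

>>> play_rows --rows '[[[0.9,-0.95,0],[0,0,0.15]],[[0.9,-0.95,0],[0,0,0.15]],[[0.9,-0.95,0],[0,0,0.15]],[[0.9,-0.95,0],[0,0,0.15]],[[0.9,-0.95,0],[0,0,0.15]],[[0.9,-0.95,0],[0,0,0.15]],[[0.9,-0.95,0],[0,0,0.15]],[[0.9,-0.95,0],[0,0,0.15]],[[0.9,-0.95,0],[0,0,0.15]]]' --claw 1 --newtons 40

```text
time: 0.85
tool_pos: [0.3982, -0.2841, 0.2307]
tcp_rot: [-3.089, -0.55, -0.001]
wrist_force: [-0.5, -1.3, 1.0]
width: 0.998
grip_force: 0.0
```

Run:
```python
from h import *
go((.443,-.069,.23),-74.5)
```

```text
shift [ 0.465 -0.746  0.006] turn [-0.004 -0.001  0.105] dist 0.220
```

>>> play_rows --rows '[[[0.465,-0.745,0],[0,0,0.105]],[[0.465,-0.745,0],[0,0,0.105]],[[0.465,-0.745,0],[0,0,0.105]],[[0.465,-0.745,0],[0,0,0.105]],[[0.465,-0.745,0],[0,0,0.105]],[[0.465,-0.745,0],[0,0,0.105]],[[0.465,-0.745,0],[0,0,0.105]],[[0.465,-0.745,0],[0,0,0.105]]]'

```text
time: 1.52
tool_pos: [0.4432, -0.0752, 0.231]
tcp_rot: [3.113, 0.419, -0.001]
wrist_force: [0.7, 0.1, 0.4]
width: 1.003
grip_force: 0.0
```

Run:
```python
from h import *
from workcell import bot
c=wrist("w1"); print(c["K"].round(1).tolist(),c["mount"].round(3).tolist(),bot.read_state()["tool_pos"])
```

```text
[[355.7, 0.0, 279.9], [0.0, 355.7, 209.1], [0.0, 0.0, 1.0]] [[0.001, -0.965, -0.261, 0.066], [1.0, 0.0, 0.0, -0.0], [-0.0, -0.261, 0.965, -0.143], [0.0, 0.0, 0.0, 1.0]] [ 0.44317366 -0.07589042  0.23106228]
```

View pics/w1.png

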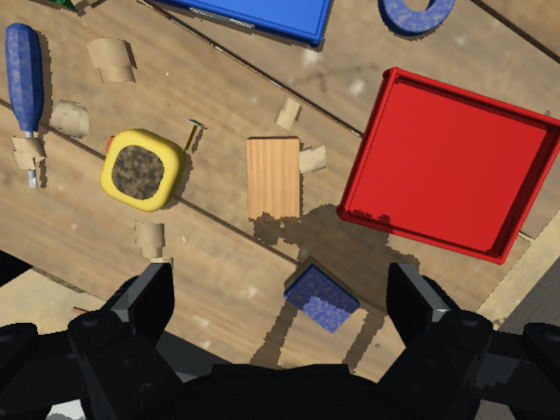

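Wrist view: offcut top face at (247–300, 137–220). The red tray rim corners are about (390,70), (562,120), (502,262) and (341,214). The tape hook at (200,122) is close to the offcut's left side, so I'll open the fingers only partly.

Run:
```python
from h import *
t=dict(np.load("top0.npz"));w=dict(np.load("w1.npz"))
bs=blobs(w["image"],(8,100,170),(20,180,255)); 
for b in bs[:3]: print(cv2.contourArea(b),cv2.boundingRect(b))
b=min(bs,key=lambda b:abs(cv2.minAreaRect(b)[0][0]-273)+abs(cv2.minAreaRect(b)[0][1]-178))
r=cv2.minAreaRect(b);print(r)
for z in(.04,):
    P=plane(w,cv2.boxPoints(r),z);e=np.diff(P,axis=0)[:,:2];print(P.mean(0).round(4),np.linalg.norm(e,axis=1).round(4),np.degrees(np.arctan2(e[:,1],e[:,0])).round(1))
print("off top tri",tri(t,(351.6-.3,227.5),w,r[0]))
print("hook",plane(w,[(203,122),(186,148)],.02).round(3))
rb=blobs(t["image"],*HSV["red"])[0]; q=cv2.boxPoints(cv2.minAreaRect(rb)); print(q.round(1))
P=plane(w,[(391,68),(341,214),(502,263)],.028); print("red rim",P.round(3))
# top corners nearest by projecting
for a in[(391,68),(341,214),(502,263)]:
    p=plane(w,[a],.028)[0]; Ti=np.linalg.inv(t["T"]); k=t["K"]@(Ti[:3,:3]@p+Ti[:3,3]); k=k[:2]/k[2]
    c=q[np.argmin(np.linalg.norm(q-k,axis=1))]; print(k.round(1),c.round(1),tri(t,c,w,a))
go((.443,-.069,.08),-74.5)
```

```text
8908.0 (111, 76, 189, 144)
1197.5 (175, 298, 89, 55)
704.5 (303, 169, 43, 31)
((324.800048828125, 180.40000915527344), (43.826927185058594, 22.360679626464844), 26.56505012512207)
[ 0.4581 -0.1155  0.04  ] [0.0211 0.0421 0.0214] [ -10.2 -100.9  171.5]
off top tri (array([ 0.45017135, -0.09367977,  0.02825006]), np.float64(0.04860879267489303))
hook [[0.479 0.012 0.02 ]
 [0.45  0.023 0.02 ]]
[[383.7 167. ]
 [469.1 165.7]
 [470.3 235. ]
 [384.8 236.4]]
red rim [[ 0.571 -0.145  0.028]
 [ 0.428 -0.143  0.028]
 [ 0.422 -0.323  0.028]]
[383.7 167.5] [383.7 167. ] (array([ 0.57309209, -0.14637737,  0.02035978]), np.float64(0.0006706475075129545))
[385.6 233.8] [384.8 236.4] (array([ 0.42252098, -0.14729721,  0.00616138]), np.float64(0.0031723135135836708))
[469.4 234.4] [470.3 235. ] (array([ 0.42039769, -0.32672155,  0.02337372]), np.float64(0.00021609646032291578))
shift [ 0.007 -0.027  0.604] turn [ 0.001  0.001 -0.006] dist 0.151
```

Run:
```python
from h import *
t=dict(np.load("top0.npz"));w=dict(np.load("w1.npz"))
W=np.array([(247,137),(299,137),(300.5,218),(249,219.5)],float)
Tp=(np.array([(503,372),(598,345),(643,493),(555,520)],float)-(399,294))/4.2+(310,195)-.38
for a,b in zip(Tp,W): x,e=tri(t,a,w,b); print(x.round(4),round(e,4))
P=plane(w,W,.04);print(P.mean(0).round(4)); e=np.diff(P,axis=0)[:,:2];print(np.linalg.norm(e,axis=1).round(4),np.degrees(np.arctan2(e[:,1],e[:,0])).round(1))
go((.443,-.069,.004),-74.5)
```

```text
[ 0.4761 -0.034   0.029 ] 0.0022
[ 0.4889 -0.0827  0.027 ] 0.0036
[ 0.4111 -0.1058  0.0212] 0.0006
[ 0.3996 -0.0565  0.0365] 0.0029
[ 0.4465 -0.0683  0.04  ]
[0.0479 0.078  0.0505] [ -74.6 -162.7  107.1]
shift [ 0.007 -0.027  0.908] turn [ 0.001  0.001 -0.006] dist 0.227
```

Run:
```python
from h import *
go((.445,-.0687,.006),-74)
```

```text
shift [ 0.015 -0.026  0.9  ] turn [ 0.001  0.001 -0.017] dist 0.225
```

>>> play_rows --rows '[[[0.015,-0.026,0.1],[0,0,-0.015]],[[0.015,-0.026,0.25],[0,0,-0.015]],[[0.015,-0.026,0.4],[0,0,-0.015]],[[0.015,-0.026,0.55],[0,0,-0.015]],[[0.015,-0.026,0.65],[0,0,-0.015]],[[0.015,-0.026,0.75],[0,0,-0.015]],[[0.015,-0.026,0.8],[0,0,-0.015]],[[0.015,-0.026,0.85],[0,0,-0.015]],[[0.015,-0.026,0.88],[0,0,-0.015]],[[0.015,-0.026,0.9],[0,0,-0.015]],[[0.015,-0.026,0.9],[0,0,-0.015]],[[0.015,-0.026,0.9],[0,0,-0.015]]]' --claw 0.55

```text
time: 2.57
tool_pos: [0.4454, -0.0686, 0.0065]
tcp_rot: [3.112, 0.432, 0.0]
wrist_force: [0.3, -0.5, 0.4]
width: 0.77
grip_force: 0.0
```

>>> play_rows --rows '[[[0,0,0],[0,0,0]],[[0,0,0],[0,0,0]],[[0,0,0],[0,0,0]],[[0,0,0],[0,0,0]],[[0,0,0],[0,0,0]],[[0,0,0],[0,0,0]]]' --claw -1 --newtons 40

```text
time: 3.07
tool_pos: [0.4464, -0.0681, 0.0074]
tcp_rot: [3.11, 0.434, 0.003]
wrist_force: [-0.6, -2.5, 5.4]
width: 0.578
grip_force: 43.0
```

Run:
```python
from h import *
p=(.445,-.0687,.006)
go((.445,-.0687,.14),-74)
go((.54,.09,.14),-82,start=((.445,-.0687,.14),-74))
go((.62,.239,.14),-90,start=((.445,-.0687,.14),-74))
```

```text
shift [-0.005  0.001 -0.53 ] turn [ 0.002 -0.002 -0.002] dist 0.133
shift [ 0.54  -0.505 -0.   ] turn [-0.    -0.     0.178] dist 0.185
shift [ 1.012 -0.99  -0.   ] turn [ 0.    -0.     0.356] dist 0.354
```

>>> play_rows --rows '[[[0,0,-0.05],[0,0,0]],[[0,0,-0.15],[0,0,0]],[[0,0,-0.28],[0,0,0.02]],[[0.05,-0.05,-0.4],[0,0,0.05]],[[0.12,-0.12,-0.5],[0,0,0.08]],[[0.22,-0.22,-0.53],[0,0,0.12]],[[0.33,-0.33,-0.53],[0,0,0.16]],[[0.44,-0.44,-0.53],[0,0,0.2]],[[0.55,-0.55,-0.53],[0,0,0.24]],[[0.66,-0.66,-0.53],[0,0,0.28]],[[0.77,-0.77,-0.53],[0,0,0.32]],[[0.87,-0.86,-0.53],[0,0,0.36]],[[0.94,-0.93,-0.53],[0,0,0.36]],[[0.99,-0.98,-0.53],[0,0,0.36]],[[0.99,-0.98,-0.53],[0,0,0.36]]]'

```text
time: 4.32
tool_pos: [0.6172, 0.2391, 0.1382]
tcp_rot: [-3.14, 0.004, -0.001]
wrist_force: [0.2, 0.3, -0.2]
width: 0.579
grip_force: 42.2
```

Run:
```python
from h import *
from workcell import bot
print(bot.read_state()["tool_pos"],bot.read_state()["width"])
wrist("w2")
go((.62,.239,.0125),-90)
```

```text
[0.61715309 0.23908853 0.13818964] 0.5785453519811282
shift [ 0.016 -0.007  0.502] turn [ 0.     0.001 -0.004] dist 0.126
```

View pics/w2.png

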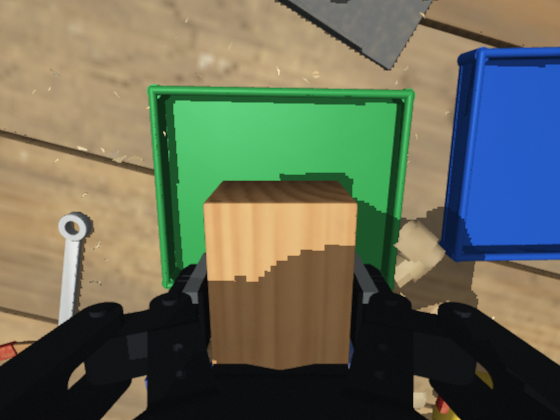

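The offcut is held squarely over the green tray. I'll lower it, release it and rise.

>>> play_rows --rows '[[[0.015,0,0.06],[0,0,0]],[[0.015,0,0.16],[0,0,0]],[[0.015,0,0.27],[0,0,0]],[[0.015,0,0.36],[0,0,0]],[[0.015,0,0.43],[0,0,0]],[[0.015,0,0.47],[0,0,0]],[[0.015,0,0.49],[0,0,0]],[[0.015,0,0.502],[0,0,0]],[[0.015,0,0.502],[0,0,0]],[[0.015,0,0.502],[0,0,0]]]'

```text
time: 5.2
tool_pos: [0.6209, 0.2356, 0.0145]
tcp_rot: [-3.141, 0.009, -0.003]
wrist_force: [0.8, 0.1, -0.6]
width: 0.582
grip_force: 42.2
```

>>> play_rows --rows '[[[0,0,0],[0,0,0]],[[0,0,0],[0,0,0]],[[0,0,0],[0,0,0]],[[0,0,0],[0,0,0]],[[0,0,-0.05],[0,0,0]],[[0,0,-0.15],[0,0,0]],[[0,0,-0.3],[0,0,0]],[[0,0,-0.45],[0,0,0]],[[0,0,-0.6],[0,0,0]],[[0,0,-0.75],[0,0,0]]]' --claw 0.6

```text
time: 6.03
tool_pos: [0.6196, 0.2355, 0.2037]
tcp_rot: [-3.141, 0.008, -0.001]
wrist_force: [1.3, 0.2, -0.3]
width: 0.802
grip_force: 0.0
```

Run:
```python
from h import *
go((.42,.31,.23),-82.4)
```

```text
shift [-0.8   -0.294 -0.106] turn [-0.    -0.001 -0.176] dist 0.215
```

>>> play_rows --rows '[[[-0.8,-0.29,-0.1],[0,0,-0.175]],[[-0.8,-0.29,-0.1],[0,0,-0.175]],[[-0.8,-0.29,-0.1],[0,0,-0.175]],[[-0.8,-0.29,-0.1],[0,0,-0.175]],[[-0.8,-0.29,-0.1],[0,0,-0.175]],[[-0.8,-0.29,-0.1],[0,0,-0.175]],[[-0.8,-0.29,-0.1],[0,0,-0.175]],[[-0.8,-0.29,-0.1],[0,0,-0.175]],[[-0.8,-0.29,-0.1],[0,0,-0.175]]]' --claw 1

```text
time: 6.78
tool_pos: [0.4215, 0.3089, 0.2263]
tcp_rot: [-3.135, -0.207, -0.002]
wrist_force: [-1.2, -0.1, 0.9]
width: 1.0
grip_force: 0.0
```

Run:
```python
from h import *
wrist("w3")
t=dict(np.load("top0.npz"));w=dict(np.load("w3.npz"))
for b in blobs(w["image"],(108,70,40),(130,200,230),300)[:4]: print(cv2.contourArea(b),cv2.boundingRect(b))
go((.4386,.3098,.006),-82.4)
```

```text
6171.0 (247, 117, 68, 99)
2398.5 (396, 95, 32, 101)
1179.0 (125, 246, 106, 39)
shift [0.067 0.004 0.88 ] turn [ 0.    -0.001 -0.002] dist 0.221
```

View pics/w3.png

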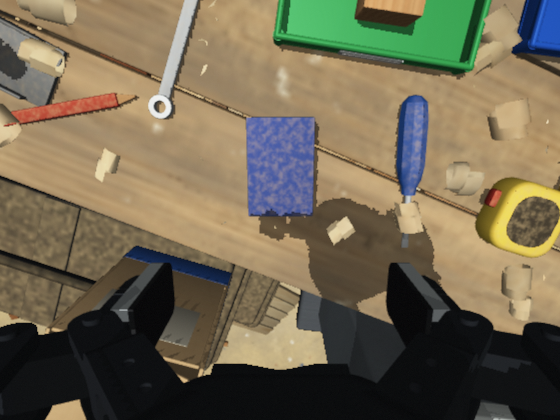

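Wrist view: box top corners at (247,117), (314,117), (313,215) and (249,215). The driver handle runs from (415,96) to (408,192).

Run:
```python
from h import *
t=dict(np.load("top0.npz"));w=dict(np.load("w3.npz"))
W=np.array([(247,117),(314.5,117),(313.5,215.5),(249,216)],float)
Tp=np.array([(125,65),(243,46),(270,220),(150,240)],float)/4.2+(127,201)-.38
X=np.array([tri(t,a,w,b)[0] for a,b in zip(Tp,W)]);print("box",X.round(4).tolist(),X.mean(0).round(4))
P=plane(w,W,.046);e=np.diff(P,axis=0)[:,:2];print(P.mean(0).round(4),np.linalg.norm(e,axis=1).round(4),np.degrees(np.arctan2(e[:,1],e[:,0])).round(1))
D=plane(w,[(415,96),(407.5,192)],.0135);d=D[1]-D[0];print("drv",D.round(4),D.mean(0).round(4),np.linalg.norm(d),np.degrees(np.arctan2(d[1],d[0])))
for a,b in(((232.4,195.9),(415,96)),((238.2,239.8),(407.5,192))): print(tri(t,a,w,b))
m=[b for b in blobs(w["image"],(108,70,40),(130,200,230),300) if abs(cv2.boundingRect(b)[0]-396)<8][0]
print("drv minrect",cv2.minAreaRect(m),plane(w,[cv2.minAreaRect(m)[0]],.0135))
```

```text
box [[0.4794, 0.3465, 0.0423], [0.4874, 0.2867, 0.0405], [0.3984, 0.2738, 0.0454], [0.3901, 0.3343, 0.0466]] [0.4388 0.3103 0.0437]
[0.439  0.3104 0.046 ] [0.0594 0.0902 0.061 ] [ -82.4 -171.6   98. ]
drv [[0.5195 0.192  0.0135]
 [0.4269 0.1781 0.0135]] [0.4732 0.1851 0.0135] 0.09367258993505659 -171.4666509190752
(array([0.52081524, 0.18753189, 0.00074606]), np.float64(0.0001933563105635268))
(array([0.42457733, 0.17592261, 0.00690441]), np.float64(0.002547475044415799))
drv minrect ((411.26171875, 145.0970458984375), (28.76119041442871, 100.62580871582031), 4.39870548248291) [[0.47378275 0.18507881 0.0135    ]]
```

Run:
```python
from h import *
go((.4389,.3103,.006),-82.2)
go((.648,.0165,.15),-89,start=((.4389,.3103,.15),-82.2))
```

```text
shift [0.069 0.002 0.88 ] turn [ 0.    -0.001 -0.007] dist 0.221
shift [0.669 1.278 0.   ] turn [ 0.    -0.     0.151] dist 0.361
```

>>> play_rows --rows '[[[0.07,0,0.1],[0,0,0]],[[0.07,0,0.25],[0,0,0]],[[0.07,0,0.4],[0,0,0]],[[0.07,0,0.55],[0,0,0]],[[0.07,0,0.66],[0,0,0]],[[0.07,0,0.75],[0,0,0]],[[0.07,0,0.81],[0,0,0]],[[0.07,0,0.85],[0,0,0]],[[0.07,0,0.87],[0,0,0]],[[0.07,0,0.88],[0,0,0]],[[0.07,0,0.88],[0,0,0]],[[0.07,0,0.88],[0,0,0]]]'

```text
time: 7.83
tool_pos: [0.4388, 0.3119, 0.0068]
tcp_rot: [-3.134, -0.207, -0.003]
wrist_force: [0.1, 0.2, -0.1]
width: 1.003
grip_force: 0.0
```

>>> play_rows --rows '[[[0,0,0],[0,0,0]],[[0,0,0],[0,0,0]],[[0,0,0],[0,0,0]],[[0,0,0],[0,0,0]],[[0,0,0],[0,0,0]],[[0,0,0],[0,0,0]]]' --claw -1 --newtons 65

```text
time: 8.33
tool_pos: [0.4387, 0.3121, 0.0072]
tcp_rot: [-3.134, -0.208, -0.004]
wrist_force: [-0.8, -0.9, 5.7]
width: 0.711
grip_force: 72.4
```

>>> play_rows --rows '[[[0,0,-0.04],[0,0,0]],[[0,0,-0.12],[0,0,0]],[[0,0,-0.24],[0,0,0]],[[0,0,-0.36],[0,0,0]],[[0.03,0.06,-0.46],[0,0,0.01]],[[0.08,0.15,-0.54],[0,0,0.02]],[[0.14,0.27,-0.58],[0,0,0.04]],[[0.2,0.4,-0.58],[0,0,0.06]],[[0.27,0.53,-0.58],[0,0,0.08]],[[0.34,0.66,-0.58],[0,0,0.1]],[[0.41,0.78,-0.58],[0,0,0.12]],[[0.47,0.89,-0.58],[0,0,0.13]],[[0.52,0.97,-0.58],[0,0,0.15]],[[0.53,1,-0.58],[0,0,0.15]],[[0.53,1,-0.58],[0,0,0.15]]]'

```text
time: 9.58
tool_pos: [0.6019, 0.0791, 0.1501]
tcp_rot: [3.141, 0.018, -0.003]
wrist_force: [-0.5, 1.1, -4.1]
width: 0.706
grip_force: 71.6
```

Run:
```python
from h import *
go((.648,.0165,.15),-89)
```

```text
shift [0.181 0.253 0.   ] turn [ 0.001  0.002 -0.007] dist 0.078
```

>>> play_rows --rows '[[[0.03,0.05,0],[0,0,0]],[[0.1,0.14,0],[0,0,0]],[[0.16,0.22,0],[0,0,0]],[[0.18,0.25,0],[0,0,0]],[[0.18,0.25,0],[0,0,0]],[[0.18,0.25,0],[0,0,0]],[[0.18,0.25,0],[0,0,0]]]'

```text
time: 10.17
tool_pos: [0.6465, 0.0205, 0.1503]
tcp_rot: [-3.141, -0.024, 0.003]
wrist_force: [-0.3, -0.3, -4.3]
width: 0.707
grip_force: 71.8
```

Run:
```python
from h import *
wrist("w4")
go((.648,.0165,.0125),-89)
```

```text
shift [0.006 0.017 0.551] turn [-0.001  0.002 -0.003] dist 0.138
```

View pics/w4.png

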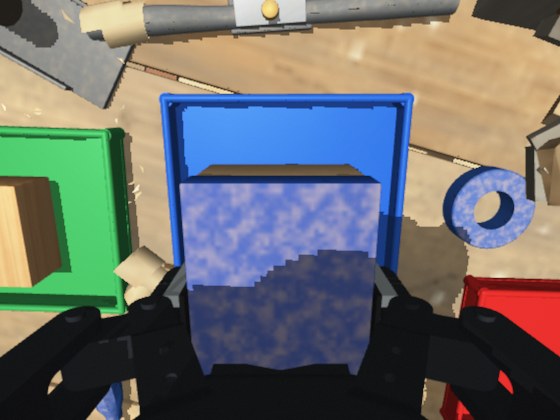

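The box is centred over the blue tray and the offcut is flat in the green one. Lowering the box now.

>>> play_rows --rows '[[[0.006,0.017,0.06],[0,0,0]],[[0.006,0.017,0.16],[0,0,0]],[[0.006,0.017,0.28],[0,0,0]],[[0.006,0.017,0.38],[0,0,0]],[[0.006,0.017,0.45],[0,0,0]],[[0.006,0.017,0.5],[0,0,0]],[[0.006,0.017,0.53],[0,0,0]],[[0.006,0.017,0.545],[0,0,0]],[[0.006,0.017,0.55],[0,0,0]],[[0.006,0.017,0.55],[0,0,0]],[[0.006,0.017,0.55],[0,0,0]]]'

```text
time: 11.13
tool_pos: [0.6507, 0.015, 0.0148]
tcp_rot: [3.141, 0.022, 0.004]
wrist_force: [-0.1, -0.0, -3.7]
width: 0.708
grip_force: 72.0
```

>>> play_rows --rows '[[[0,0,0],[0,0,0]],[[0,0,0],[0,0,0]],[[0,0,0],[0,0,0]],[[0,0,0],[0,0,0]],[[0,0,-0.05],[0,0,0]],[[0,0,-0.15],[0,0,0]],[[0,0,-0.3],[0,0,0]],[[0,0,-0.45],[0,0,0]],[[0,0,-0.6],[0,0,0]],[[0,0,-0.7],[0,0,0]]]' --claw 0.85

```text
time: 11.97
tool_pos: [0.6511, 0.0149, 0.1942]
tcp_rot: [3.141, 0.022, 0.01]
wrist_force: [0.5, 0.2, 0.2]
width: 0.926
grip_force: 0.0
```

Run:
```python
from h import *
go((.45,.184,.19),-82.4)
```

```text
shift [-0.795 -0.688  0.012] turn [ 0.001 -0.008 -0.151] dist 0.263
```

>>> play_rows --rows '[[[-0.79,-0.69,0],[0,0,-0.15]],[[-0.79,-0.69,0],[0,0,-0.15]],[[-0.79,-0.69,0],[0,0,-0.15]],[[-0.79,-0.69,0],[0,0,-0.15]],[[-0.79,-0.69,0],[0,0,-0.15]],[[-0.79,-0.69,0],[0,0,-0.15]],[[-0.79,-0.69,0],[0,0,-0.15]],[[-0.79,-0.69,0],[0,0,-0.15]],[[-0.79,-0.69,0],[0,0,-0.15]],[[-0.79,-0.69,0],[0,0,-0.15]],[[-0.79,-0.69,0],[0,0,-0.15]]]' --claw 0.2

```text
time: 12.88
tool_pos: [0.4507, 0.1839, 0.1888]
tcp_rot: [3.135, 0.205, 0.002]
wrist_force: [0.7, 0.6, 0.1]
width: 0.603
grip_force: 0.0
```

Run:
```python
from h import *
wrist("w5")
w=dict(np.load("w5.npz"))
for b in blobs(w["image"],(108,70,40),(130,200,230),300)[:4]:
    r=cv2.minAreaRect(b); print(cv2.contourArea(b),r)
    P=plane(w,cv2.boxPoints(r),.0135);e=np.diff(P,axis=0)[:,:2];print(P.mean(0).round(4),np.linalg.norm(e,axis=1).round(4),np.degrees(np.arctan2(e[:,1],e[:,0])).round(1))
```

```text
2814.5 ((281.4999694824219, 162.5), (108.99998474121094, 30.999996185302734), 90.0)
[0.472  0.1855 0.0135] [0.0267 0.0978 0.0289] [ -82.5 -171.8   97.5]
1682.5 ((71.96527862548828, 287.18731689453125), (126.2948226928711, 18.951879501342773), 17.292449951171875)
[0.325  0.3732 0.0135] [0.0211 0.1188 0.0217] [ -18.3 -102.2  166.4]
1005.5 ((530.0, 12.0), (24.0, 58.0), 90.0)
[0.6204 0.003  0.0135] [0.0464 0.0178 0.0472] [ -82.5 -160.9   97.5]
```

View pics/w5.png

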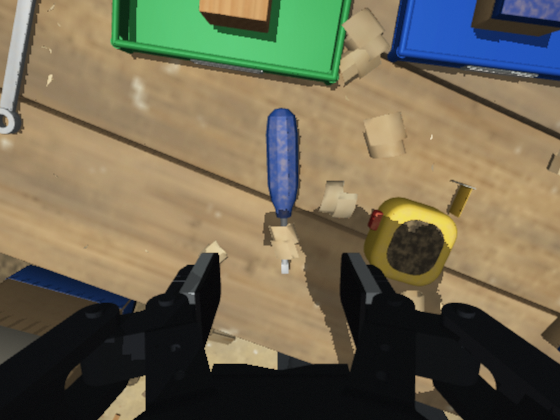

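The driver runs from handle end (281,108) to blade tip (285,272) in the image. A loose shaving lies over the blade.

Run:
```python
from h import *
from workcell import bot
w=dict(np.load("w5.npz"));t=dict(np.load("top0.npz"))
P=plane(w,[(281.5,108),(284,217),(285,272.5)],.0135);d=P[0]-P[2];L=np.linalg.norm(d);u=d/L
print(P.round(4),L,np.degrees(np.arctan2(d[1],d[0])))
o=(P[0]+P[2])/2; g=o+.029*u; print("origin",o.round(4),"grip",g.round(4))
print("tri",tri(t,(232.4,195.9),w,(281.5,108)),tri(t,(238.2,239.8),w,(284,217)))
psi=np.degrees(np.arctan2(d[1],d[0]))-90; print(psi)
go((g[0],g[1],.004),psi)
# green tray & red check: rim corners
print("green near rim",plane(w,[(114,46),(337,81)],.028).round(4))
```

```text
[[0.5205 0.1919 0.0135]
 [0.4239 0.1767 0.0135]
 [0.3682 0.1682 0.0135]] 0.1540852596024215 8.851527851851838
origin [0.4443 0.1801 0.0135] grip [0.473  0.1845 0.0135]
tri (array([ 0.52209313,  0.19118896, -0.02840738]), np.float64(0.002414893254397989)) (array([0.42324559, 0.17626229, 0.01076649]), np.float64(0.0007001872683194742))
-81.14847214814816
shift [0.089 0.009 0.738] turn [ 0.    -0.001 -0.031] dist 0.186
green near rim [[0.5495 0.3288 0.028 ]
 [0.5469 0.1504 0.028 ]]
```

>>> play_rows --rows '[[[0.09,0.009,0.1],[0,0,-0.03]],[[0.09,0.009,0.24],[0,0,-0.03]],[[0.09,0.009,0.38],[0,0,-0.03]],[[0.09,0.009,0.5],[0,0,-0.03]],[[0.09,0.009,0.6],[0,0,-0.03]],[[0.09,0.009,0.67],[0,0,-0.03]],[[0.09,0.009,0.71],[0,0,-0.03]],[[0.09,0.009,0.73],[0,0,-0.03]],[[0.09,0.009,0.74],[0,0,-0.03]],[[0.09,0.009,0.74],[0,0,-0.03]],[[0.09,0.009,0.74],[0,0,-0.03]]]'

```text
time: 13.85
tool_pos: [0.4733, 0.1856, 0.0044]
tcp_rot: [-3.132, -0.244, -0.003]
wrist_force: [0.6, 0.5, 0.8]
width: 0.596
grip_force: 0.0
```

>>> play_rows --rows '[[[0,0,0],[0,0,0]],[[0,0,0],[0,0,0]],[[0,0,0],[0,0,0]],[[0,0,0],[0,0,0]],[[0,0,0],[0,0,0]],[[0,0,0],[0,0,0]]]' --claw -1 --newtons 45

```text
time: 14.35
tool_pos: [0.4731, 0.1857, 0.0047]
tcp_rot: [-3.132, -0.244, -0.003]
wrist_force: [-0.8, -0.4, 6.3]
width: 0.303
grip_force: 44.3
```

Run:
```python
from h import *
from workcell import bot
s=bot.read_state();r=R.from_rotvec(s["tcp_rot"]).as_matrix();psi=np.degrees(np.arctan2(r[1,1],r[0,1]));print(psi)
go((.473,.1845,.16),-81)
go((.49,-.05,.16),-36,start=(s["tool_pos"],-81.1))
```

```text
-81.07861485833743
shift [ 0.     0.005 -0.621] turn [-0.    -0.003 -0.002] dist 0.155
shift [-0.079  0.942 -0.621] turn [ 0.     0.    -1.002] dist 0.283
```

>>> play_rows --rows '[[[0,0,-0.05],[0,0,0]],[[0,0,-0.15],[0,0,0]],[[0,0,-0.29],[0,0,0]],[[0,0.03,-0.43],[0,0,-0.04]],[[-0.01,0.1,-0.55],[0,0,-0.12]],[[-0.02,0.2,-0.62],[0,0,-0.22]],[[-0.03,0.33,-0.62],[0,0,-0.35]],[[-0.04,0.46,-0.62],[0,0,-0.48]],[[-0.05,0.59,-0.62],[0,0,-0.61]],[[-0.06,0.71,-0.62],[0,0,-0.74]],[[-0.07,0.82,-0.62],[0,0,-0.86]],[[-0.08,0.9,-0.62],[0,0,-0.95]],[[-0.08,0.94,-0.62],[0,0,-1]],[[-0.08,0.94,-0.62],[0,0,-1]]]'

```text
time: 15.52
tool_pos: [0.4887, -0.0519, 0.1584]
tcp_rot: [2.801, 1.421, 0.0]
wrist_force: [0.5, 0.5, -1.5]
width: 0.299
grip_force: 44.7
```

Run:
```python
from h import *
go((.465,-.205,.16),-1)
```

```text
shift [-0.55   0.285 -0.006] turn [ 0.001  0.001 -0.782] dist 0.155
```

>>> play_rows --rows '[[[-0.04,0.02,0],[0,0,-0.05]],[[-0.13,0.07,0],[0,0,-0.17]],[[-0.25,0.13,0],[0,0,-0.32]],[[-0.37,0.19,0],[0,0,-0.46]],[[-0.47,0.24,0],[0,0,-0.6]],[[-0.54,0.28,0],[0,0,-0.72]],[[-0.55,0.285,0],[0,0,-0.78]],[[-0.55,0.285,0],[0,0,-0.78]],[[-0.55,0.285,0],[0,0,-0.78]]]'

```text
time: 16.27
tool_pos: [0.4652, -0.2023, 0.1581]
tcp_rot: [-2.243, -2.199, -0.001]
wrist_force: [-0.8, -0.1, -1.7]
width: 0.3
grip_force: 44.7
```

Run:
```python
from h import *
wrist("w6")
go((.4665,-.206,.0105),-1)
```

```text
shift [-0.016  0.005  0.59 ] turn [-0.    -0.001 -0.002] dist 0.148
```

View pics/w6.png

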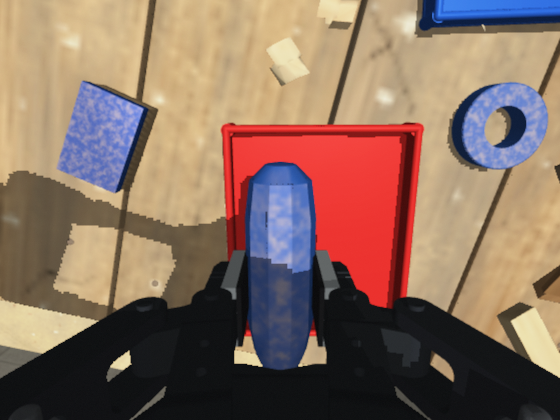

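Run:
```python
from h import *
w=dict(np.load("w6.npz"))
P=plane(w,[(223,126),(422,124)],.028);print(P.round(4)); print(plane(w,[(280,162)],.1677).round(4))
go((.467,-.206,.0105),-1)
```

```text
[[ 0.4236 -0.1446  0.028 ]
 [ 0.5723 -0.146   0.028 ]]
[[ 0.4663 -0.1539  0.1677]]
shift [-0.016  0.007  0.59 ] turn [-0.    -0.001 -0.002] dist 0.148
```

>>> play_rows --rows '[[[-0.019,0.007,0.06],[0,0,0]],[[-0.019,0.007,0.16],[0,0,0]],[[-0.019,0.007,0.28],[0,0,0]],[[-0.019,0.007,0.39],[0,0,0]],[[-0.019,0.007,0.48],[0,0,0]],[[-0.019,0.007,0.54],[0,0,0]],[[-0.019,0.007,0.57],[0,0,0]],[[-0.019,0.007,0.585],[0,0,0]],[[-0.019,0.007,0.593],[0,0,0]],[[-0.019,0.007,0.593],[0,0,0]],[[-0.019,0.007,0.593],[0,0,0]]]'

```text
time: 17.23
tool_pos: [0.4681, -0.2081, 0.0112]
tcp_rot: [2.239, 2.201, 0.001]
wrist_force: [0.2, 0.4, -0.8]
width: 0.299
grip_force: 44.7
```

Run:
```python
from workcell import bot
s=bot.read_state();print(s["tool_pos"],s["wrist_force"])
```

```text
[ 0.46808629 -0.20807818  0.01123364] [ 0.21999472  0.38678783 -0.7789299 ]
```

>>> play_rows --rows '[[[0,0,0.004],[0,0,0]],[[0,0,0.008],[0,0,0]],[[0,0,0.008],[0,0,0]],[[0,0,0.008],[0,0,0]]]'

```text
time: 17.57
tool_pos: [0.4677, -0.2082, 0.0088]
tcp_rot: [2.24, 2.201, 0.001]
wrist_force: [1.1, 0.3, 1.9]
width: 0.3
grip_force: 45.0
```

>>> play_rows --rows '[[[0,0,0],[0,0,0]],[[0,0,0],[0,0,0]],[[0,0,0],[0,0,0]],[[0,0,0],[0,0,0]],[[0,0,-0.05],[0,0,0]],[[0,0,-0.15],[0,0,0]],[[0,0,-0.3],[0,0,0]],[[0,0,-0.45],[0,0,0]],[[0,0,-0.6],[0,0,0]],[[0,0,-0.75],[0,0,0]],[[0,0,-0.75],[0,0,0]]]' --claw 0.05

```text
time: 18.48
tool_pos: [0.4718, -0.2102, 0.2047]
tcp_rot: [2.23, 2.192, 0.008]
wrist_force: [1.0, -0.4, 0.3]
width: 0.527
grip_force: 0.0
```

Run:
```python
from h import *
wrist("w7")
go((.5,-.015,.2),39)
go((.536,.39,.19),77.7,start=((.5,.03,.2),44))
```

```text
shift [0.78  0.105 0.002] turn [ 0.01   0.01  -0.889] dist 0.197
shift [0.936 1.104 0.04 ] turn [ 0.     0.    -0.749] dist 0.362
```

View pics/w7.png

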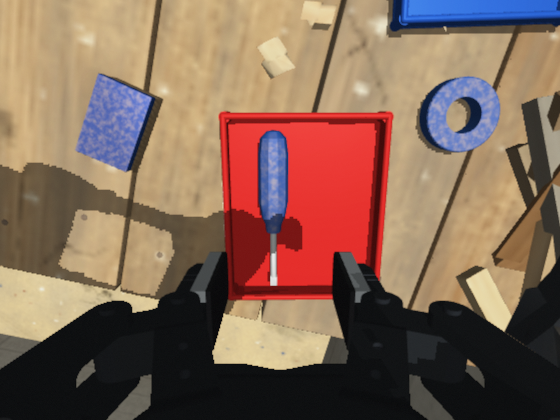

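The driver lies flat in the red tray, along its long side and left of centre. On to the spanner.

>>> play_rows --rows '[[[0.9,0.1,0],[0,0,-0.9]],[[0.9,0.1,0],[0,0,-0.9]],[[0.9,0.1,0],[0,0,-0.9]],[[0.9,0.1,0],[0,0,-0.9]],[[0.9,0.1,0],[0,0,-0.9]],[[0.9,0.1,0],[0,0,-0.9]],[[0.9,0.1,0],[0,0,-0.9]],[[0.9,0.1,0],[0,0,-0.9]]]'

```text
time: 19.2
tool_pos: [0.4948, 0.0176, 0.194]
tcp_rot: [-1.337, -2.841, 0.002]
wrist_force: [-0.2, -0.9, -0.3]
width: 0.526
grip_force: 0.0
```

Run:
```python
from h import *
go((.536,.4,.19),77.7)
go((.5,.2,.19),77.7)
```

```text
shift [1.074 1.102 0.015] turn [-0.002 -0.003 -0.847] dist 0.385
shift [0.549 0.481 0.015] turn [-0.002 -0.003 -0.847] dist 0.183
```

>>> play_rows --rows '[[[1,1,0],[0,0,-0.845]],[[1,1,0],[0,0,-0.845]],[[1,1,0],[0,0,-0.845]],[[1,1,0],[0,0,-0.845]],[[1,1,0],[0,0,-0.845]],[[1,1,0],[0,0,-0.845]],[[1,1,0],[0,0,-0.845]],[[1,1,0],[0,0,-0.845]],[[1,1,0],[0,0,-0.845]],[[1,1,0],[0,0,-0.845]],[[1,1,0],[0,0,-0.845]],[[1,1,0],[0,0,-0.845]]]' --claw -0.15

```text
time: 20.2
tool_pos: [0.5298, 0.3666, 0.1944]
tcp_rot: [-0.344, -3.121, 0.003]
wrist_force: [-0.1, -0.6, -0.3]
width: 0.429
grip_force: 0.0
```

Run:
```python
from h import *
wrist("w8")
```

```text
(no output)
```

View pics/w8.png

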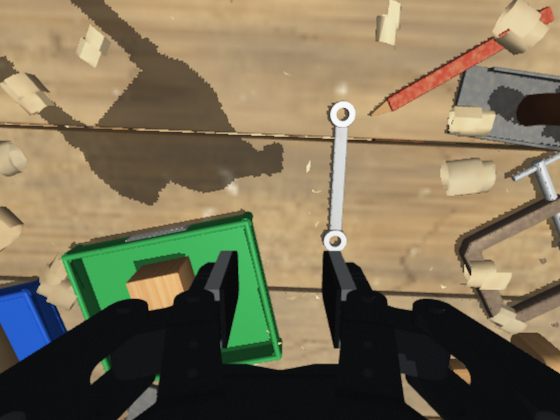

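The spanner's ring centres are at (342,115) and (335.5,241).

Run:
```python
from h import *
w=dict(np.load("w8.npz"));t=dict(np.load("top0.npz"))
P=plane(w,[(342,115),(335.5,241)],.009);d=P[0]-P[1];print(P.round(4),P.mean(0).round(4),np.linalg.norm(d),np.degrees(np.arctan2(d[1],d[0])))
P2=plane(t,[(133,165),(122,219)],.009);print(P2.round(4))
print(tri(t,(122,219),w,(342,115)),tri(t,(133,165),w,(335.5,241)))
psi=np.degrees(np.arctan2(d[1],d[0]))-90;g=P.mean(0)
go((g[0],g[1],.0035),psi); print(psi)
```

```text
[[0.4788 0.4344 0.009 ]
 [0.595  0.4075 0.009 ]] [0.5369 0.421  0.009 ] 0.11922297624758056 166.97597604250726
[[0.595  0.4053 0.009 ]
 [0.4761 0.4311 0.009 ]]
(array([ 0.47817655,  0.43755   , -0.01066111]), np.float64(0.002767578396567295)) (array([0.59618987, 0.40733012, 0.00431439]), np.float64(0.0015959900080574597))
shift [0.02  0.221 0.764] turn [-0.002 -0.001  0.009] dist 0.199
76.97597604250726
```

>>> play_rows --rows '[[[0.02,0.06,0.05],[0,0,0.01]],[[0.02,0.15,0.15],[0,0,0.01]],[[0.02,0.22,0.29],[0,0,0.01]],[[0.02,0.22,0.43],[0,0,0.01]],[[0.02,0.22,0.55],[0,0,0.01]],[[0.02,0.22,0.64],[0,0,0.01]],[[0.02,0.22,0.7],[0,0,0.01]],[[0.02,0.22,0.74],[0,0,0.01]],[[0.02,0.22,0.755],[0,0,0.01]],[[0.02,0.22,0.765],[0,0,0.01]],[[0.02,0.22,0.765],[0,0,0.01]],[[0.02,0.22,0.765],[0,0,0.01]]]'

```text
time: 21.25
tool_pos: [0.5379, 0.4242, 0.0062]
tcp_rot: [0.353, 3.119, 0.003]
wrist_force: [-0.4, 0.9, -0.4]
width: 0.429
grip_force: 0.0
```

>>> play_rows --rows '[[[0,0,0],[0,0,0]],[[0,0,0],[0,0,0]],[[0,0,0],[0,0,0]],[[0,0,0],[0,0,0]],[[0,0,0],[0,0,0]],[[0,0,0],[0,0,0]]]' --claw -1 --newtons 45

```text
time: 21.75
tool_pos: [0.5374, 0.424, 0.0059]
tcp_rot: [0.353, 3.12, 0.002]
wrist_force: [-0.1, -0.9, 6.1]
width: 0.107
grip_force: 44.2
```

Run:
```python
from h import *
from workcell import bot
s=bot.read_state();r=R.from_rotvec(s["tcp_rot"]).as_matrix();psi=np.degrees(np.arctan2(r[1,1],r[0,1]));print(psi,s["tool_pos"])
go((.5,.15,.16),35)
```

```text
77.09632938279104 [0.53740329 0.42404903 0.00586637]
shift [-0.1   -1.101 -0.618] turn [0.002 0.001 0.935] dist 0.317
```

Only the top of the shank is engaged (TCP z 5.9 mm), so I'll re-grip 3.5 mm lower.

>>> play_rows --rows '[[[0,0,0],[0,0,0]],[[0,0,0],[0,0,0]],[[0,0,0.008],[0,0,0]],[[0,0,0.014],[0,0,0]],[[0,0,0.014],[0,0,0]],[[0,0,0.014],[0,0,0]]]' --claw -0.4

```text
time: 22.25
tool_pos: [0.5363, 0.4233, 0.0003]
tcp_rot: [-0.353, -3.121, 0.001]
wrist_force: [-0.7, 0.5, 0.8]
width: 0.302
grip_force: 0.0
```

>>> play_rows --rows '[[[0,0,0],[0,0,0]],[[0,0,0],[0,0,0]],[[0,0,0],[0,0,0]],[[0,0,0],[0,0,0]],[[0,0,0],[0,0,0]]]' --claw -1 --newtons 45

```text
time: 22.67
tool_pos: [0.5365, 0.4234, 0.0006]
tcp_rot: [-0.353, -3.122, 0.0]
wrist_force: [-0.1, 0.4, -0.3]
width: 0.123
grip_force: 44.6
```

Run:
```python
from h import *
go((.5,.18,.16),37)
```

```text
shift [-0.075 -0.982 -0.637] turn [-0.    -0.     0.891] dist 0.293
```

>>> play_rows --rows '[[[0,0,-0.04],[0,0,0]],[[0,0,-0.14],[0,0,0]],[[0,0,-0.28],[0,0,0]],[[0,-0.03,-0.42],[0,0,0.03]],[[-0.01,-0.1,-0.54],[0,0,0.1]],[[-0.02,-0.2,-0.62],[0,0,0.19]],[[-0.03,-0.32,-0.64],[0,0,0.3]],[[-0.04,-0.45,-0.64],[0,0,0.42]],[[-0.05,-0.58,-0.64],[0,0,0.54]],[[-0.06,-0.71,-0.64],[0,0,0.66]],[[-0.07,-0.83,-0.64],[0,0,0.77]],[[-0.07,-0.92,-0.64],[0,0,0.85]],[[-0.07,-0.98,-0.64],[0,0,0.89]],[[-0.07,-0.98,-0.64],[0,0,0.89]]]'

```text
time: 23.83
tool_pos: [0.498, 0.1783, 0.1611]
tcp_rot: [-1.405, -2.81, 0.002]
wrist_force: [-0.2, 0.7, -1.2]
width: 0.119
grip_force: 44.5
```

Run:
```python
from h import *
from workcell import bot
print(bot.read_state()["width"])
go((.52,-.06,.16),-1)
```

```text
0.11910576846781362
shift [-0.815 -0.502  0.005] turn [-0.001  0.001  0.842] dist 0.239
```

>>> play_rows --rows '[[[-0.04,-0.03,0],[0,0,0.04]],[[-0.12,-0.07,0],[0,0,0.12]],[[-0.23,-0.14,0],[0,0,0.24]],[[-0.34,-0.21,0],[0,0,0.36]],[[-0.46,-0.28,0],[0,0,0.48]],[[-0.57,-0.35,0],[0,0,0.6]],[[-0.67,-0.41,0],[0,0,0.71]],[[-0.75,-0.46,0],[0,0,0.79]],[[-0.8,-0.5,0],[0,0,0.84]],[[-0.815,-0.5,0],[0,0,0.84]],[[-0.815,-0.5,0],[0,0,0.84]]]'

```text
time: 24.75
tool_pos: [0.5228, -0.0577, 0.161]
tcp_rot: [2.237, 2.206, 0.001]
wrist_force: [0.6, 0.4, -1.1]
width: 0.123
grip_force: 44.5
```

Run:
```python
from h import *
go((.532,-.2355,.16),-1)
```

```text
shift [-0.71   0.047  0.004] turn [ 0.001 -0.     0.004] dist 0.178
```

>>> play_rows --rows '[[[-0.04,0,0],[0,0,0]],[[-0.13,0.01,0],[0,0,0]],[[-0.25,0.02,0],[0,0,0]],[[-0.38,0.03,0],[0,0,0]],[[-0.51,0.035,0],[0,0,0]],[[-0.62,0.035,0],[0,0,0]],[[-0.69,0.035,0],[0,0,0]],[[-0.71,0.035,0],[0,0,0]],[[-0.71,0.035,0],[0,0,0]],[[-0.71,0.035,0],[0,0,0]],[[-0.71,0.035,0],[0,0,0]]]'

```text
time: 25.67
tool_pos: [0.5283, -0.2333, 0.1606]
tcp_rot: [-2.234, -2.208, -0.0]
wrist_force: [0.5, -0.2, -1.5]
width: 0.119
grip_force: 44.5
```

Run:
```python
from h import *
wrist("w9")
go((.53,-.2355,.006),-1)
```

```text
shift [-0.009  0.007  0.619] turn [-0.    -0.001  0.008] dist 0.155
```

View pics/w9.png

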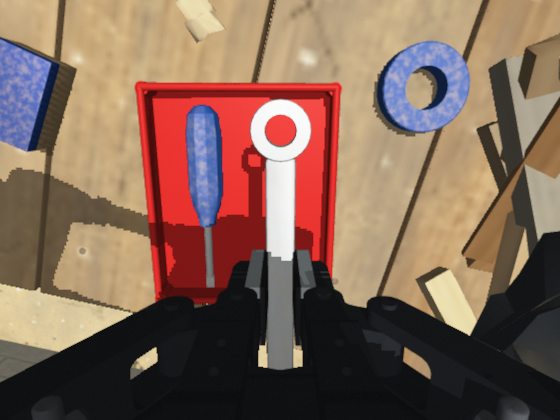

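The spanner is held level and is clear of the driver, so it goes down now.

>>> play_rows --rows '[[[-0.009,0.007,0.06],[0,0,0]],[[-0.009,0.007,0.16],[0,0,0]],[[-0.009,0.007,0.28],[0,0,0]],[[-0.009,0.007,0.39],[0,0,0]],[[-0.009,0.007,0.48],[0,0,0]],[[-0.009,0.007,0.55],[0,0,0]],[[-0.009,0.007,0.59],[0,0,0]],[[-0.009,0.007,0.605],[0,0,0]],[[-0.009,0.007,0.612],[0,0,0]],[[-0.009,0.007,0.617],[0,0,0]],[[-0.009,0.007,0.617],[0,0,0]],[[-0.009,0.007,0.617],[0,0,0]]]'

```text
time: 26.72
tool_pos: [0.5311, -0.2375, 0.0079]
tcp_rot: [2.234, 2.205, 0.001]
wrist_force: [0.7, 0.4, -1.4]
width: 0.123
grip_force: 44.4
```

>>> play_rows --rows '[[[0,0,0.004],[0,0,0]],[[0,0,0.008],[0,0,0]],[[0,0,0.01],[0,0,0]],[[0,0,0.01],[0,0,0]]]'

```text
time: 27.05
tool_pos: [0.5303, -0.2373, 0.0046]
tcp_rot: [2.236, 2.206, 0.0]
wrist_force: [-0.5, -0.0, 2.0]
width: 0.118
grip_force: 44.8
```

>>> play_rows --rows '[[[0,0,0],[0,0,0]],[[0,0,0],[0,0,0]],[[0,0,0],[0,0,0]],[[0,0,-0.03],[0,0,0]],[[0,0,-0.1],[0,0,0]],[[0,0,-0.22],[0,0,0]],[[0,0,-0.36],[0,0,0]],[[0,0,-0.5],[0,0,0]],[[0,0,-0.65],[0,0,0]],[[0,0,-0.8],[0,0,0]],[[0,0,-0.8],[0,0,0]],[[0,0,-0.8],[0,0,0]]]' --claw -0.4

```text
time: 28.05
tool_pos: [0.5323, -0.2382, 0.2087]
tcp_rot: [2.231, 2.201, 0.004]
wrist_force: [-0.0, -0.1, -1.1]
width: 0.304
grip_force: 0.0
```

Run:
```python
from h import *
from workcell import cams
a=wrist("w10")["image"]; b=cams.read_camera("scene")["image"]
cv2.imwrite("pics/end.png",cv2.resize(np.vstack([a[60:330],b[110:320]])[:,:,::-1],None,fx=1.2,fy=1.2))
```

```text
(no output)
```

View pics/end.png

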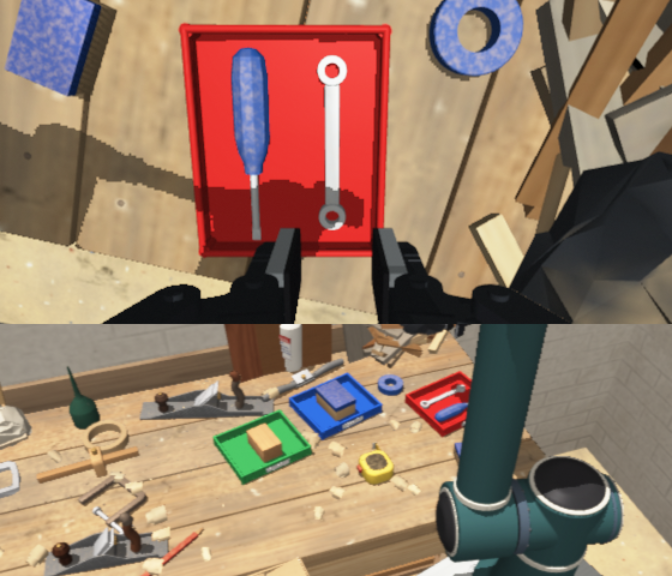

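All four things lie flat in their trays, and the tape looks unmoved. Handing in.

```bash
python3 -c "
from workcell import bot
print(bot.finish_job())"
```

```text
the job is handed in; nothing more can be done
None
```

The job is handed in, though no verdict came back: the screwdriver and spanner lie side by side in the red tray, the offcut is in the green tray, the larger box of screws is in the blue tray, and the tape measure was left alone.

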